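Sort and hang the electrode plates

TASK

The two electrode plates on the draining stand look alike from the front: turn each one up to read the black mark on its underside, then hang it by its bent lip over the rim of its beaker with the blade inside - the plate with one long bar in the tall narrow beaker, the plate with two round dots in the wide low beaker. Leave both hanging freely and nearly upright, clear of the bottom. Never dip a plate into the wrong beaker, and do not shove or upset the beakers or the other things on the bench.

Things in the scene. Friction and masses are not known exactly. Their poses are not given: they have to be found in the camera images.
- stand: Blue plastic draining stand, fixed, 105 x 250 mm. Origin under its centre; x to its high edge (away from the robot), y along it. Top slopes 20 degrees up toward +x: 48 mm high at x 0, 62 mm at the high edge x 40 mm; 10 mm ledge at the low edge. The plates lie side by side at y about +56 and -56 mm, lip lines at x about 40 mm; which lies where changes.
- plate_bar: Bright steel electrode plate, 150 x 40 x 3 mm, about 110 g. Origin: on its back face, on the centreline, at the lip line. x along the plate to the tab end, y across, z out of the front (lip side). Blade x -100 to 0. It starts front up on the stand's slope, tab uphill and past the stand's high edge. Alike from the front; on the hidden back face it is marked with one long black bar along the plate, 84 x 16 mm.
- plate_dots: Bright steel electrode plate, 150 x 40 x 3 mm, about 110 g. Origin: on its back face, on the centreline, at the lip line. x along the plate to the tab end, y across, z out of the front (lip side). Blade x -100 to 0. It starts front up on the stand's slope, tab uphill and past the stand's high edge. Alike from the front; on the hidden back face it is marked with two round black dots, 28 mm across, at x -26 and -74.
- plate_bar_tab (a point): Where to grip plate_bar: on the contact tab (plate x 0 to 50 mm, 26 mm wide along y, 3 mm thick, edges free), at x = 32 mm, mid-thickness (z 1.5 mm). Axes as the plate's.
- plate_bar_foot (a point): Middle of the blade's free lower end on plate_bar (plate x -100 mm, z 1.5 mm). Axes as the plate's.
- plate_bar_lip (a point): Middle of the free end of the bent lip on plate_bar (plate x -22, z 20.5 mm). The lip, 24 mm wide and 3 mm thick, stands square out of the front at x -3 to 0, then runs back along the blade as a leg (z 19 to 22, x -22 to 0). A rim enters the 16 mm gap between blade and leg and bears at x = -3. Axes as the plate's.
- plate_dots_tab (a point): Where to grip plate_dots: on the contact tab (plate x 0 to 50 mm, 26 mm wide along y, 3 mm thick, edges free), at x = 32 mm, mid-thickness (z 1.5 mm). Axes as the plate's.
- plate_dots_foot (a point): Middle of the blade's free lower end on plate_dots (plate x -100 mm, z 1.5 mm). Axes as the plate's.
- plate_dots_lip (a point): Middle of the free end of the bent lip on plate_dots (plate x -22, z 20.5 mm). The lip, 24 mm wide and 3 mm thick, stands square out of the front at x -3 to 0, then runs back along the blade as a leg (z 19 to 22, x -22 to 0). A rim enters the 16 mm gap between blade and leg and bears at x = -3. Axes as the plate's.
- beaker_tall: The tall narrow beaker: straight-sided clear glass beaker, 88 mm outside diameter, 160 mm high, wall 4 mm, floor 5 mm, 260 g, empty, loose on the bench. Origin at the centre of its underside, z up; flat rim at z = 160 mm. Both beakers stand ahead and to the right of the robot; which is nearer the middle changes.
- beaker_wide: The wide low beaker: straight-sided clear glass beaker, 124 mm outside diameter, 115 mm high, wall 4 mm, floor 5 mm, 360 g, empty, loose on the bench. Origin at the centre of its underside, z up; flat rim at z = 115 mm. Both beakers stand ahead and to the right of the robot; which is nearer the middle changes.
- flask: Bystander: stoppered conical glass flask, 80 mm across, 147 mm high, loose. Origin under its centre.
- dropper: Bystander: small amber glass bottle with black cap, 48 mm across, 75 mm high, loose. Origin under its centre.
- dish: Bystander: clear Petri dish, 90 mm across, 14 mm high, loose. Origin under its centre.
- wash_bottle: Bystander: white wash bottle with bent spout, 68 mm across, 220 mm high, loose. Origin under its centre.
- bowl: Bystander: steel bowl, 170 mm across, 60 mm high, loose. Origin under its centre.
- slide_box: Bystander: grey and black slide box, 95 x 170 x 38 mm, loose. Origin under its centre.
Things that resemble listed ones, but are neither listed nor needed, are in the scene too. Leave any orange or pink look-alike of the plate_dots alone. Leave any blue look-alike of the plate_bar alone.

How it is judged:
By the outcome, as a careful person would: the job done as asked, in the order asked, and still so for the second after the job is handed in, with the robot touching nothing.
It also fails if it takes over 61 s, if anything falls off the work surface, if the arm or the gripper's body presses on something with over 40 N, if the wrist force passes 120 N, or if a joint passes its speed limit or range.

ROBOT

A 7-joint arm with a two-finger parallel gripper is mounted at the origin on the work surface. World frame = base frame: x ahead of the robot, y to its left, z up, the work surface at z = 0. Lengths are in m, angles in rad, forces in N, time in s.
With the tool pointing down it reaches from about 0.4 to 0.9 m from the base axis. Payload 5.5 kg.
Tool frame: the origin (TCP) lies on the centre line of the jaws, within the pads' length; the fingertips stand 8 mm ahead of it and the grasp point (between the pads) lies 11 mm behind it; z points along the fingers, x is the direction in which the jaws open and shut, and the axes are right-handed (so a half turn about z gives the same grasp; the last joint's range is limited). The gripper opens to 92 mm and grips with 3 to 60 N. Pads are 19 mm wide; open, the fingers measure 130 mm over their backs; the gripper's body (75 mm by 190 mm) begins 47 mm behind the grasp point.
Start: joints at [-1.008, 0.501, -0.427, 1.55, 0.221, 1.138, -0.21], TCP at [0.192, 0.621, 0.235] pointing down, gripper open.
Joint ranges: [-2.88, 2.88], [-0.31, 2.03], [-1.54, 1.56], [0.2, 2.42], [-1.41, 4.55], [0.19, 2.02], [-2.57, 2.57]. Speed limits (rad/s): [2.57, 2.57, 3.14, 3.14, 3.14, 3.14, 3.14].

INTERFACE

Orientations are given as a rotation vector (axis times angle).
In Python, from station import telemetry, eyes, close_job gives the robot as it stands. The module is installed in compiled form; this text tells all that it offers.
- The arm moves only by the shell command python3 -m jog 'ROWS'. ROWS is JSON, a list of rows, each an object with "offset": the shift along the world's x, y, z in cm, a list of three; "dr": the turn, a rotation vector about the world's x, y, z in degrees, a list of three; "grip": the opening, from 0 (shut) to 1 (fully open). A call has 1 to 10 rows; each row shifts and turns the commanded pose from where the row before left it; what a row does not reach is not made up. A row lasts 1/12 s, in which the tool goes at most 41.7 mm and 7.16 degrees, less where a joint would pass 70% of its speed; a pose out of reach is approached as far as the arm can. A call with a gripper value outside its range is refused whole. The fingers move at their own pace and stop on an object; the grip force is fixed at half the most. Time passes only in rows, so rows that do not move let the fingers close. It gives the time, the measured TCP pose, the force and the opening at its end, in the units of the state.
- telemetry.sense(): the state, without advancing time (a new reading comes with each control period).
- eyes.snapshot(name): name is "side" or "top"; returns the picture (400x640x3 uint8, red, green, blue); there is no depth.
- eyes.camera_info(name): a dict with "fx", "fy", "cx", "cy" (pixels), "k1" (the pictures are not rectified: a ray, as slopes to the right and down, at radius r is drawn at 1 + k1 r^2 times it, then the intrinsics apply), "R" (3x3) and "t" (3): a world point X has camera coordinates R X + t. Camera axes: x right, y down, z forward; pixel columns grow to the right and rows downward; lengths in m; the calibration is good to about 2 mm. A picture is of the moment at which its call begins. camera_info takes no time and is no camera call.
- close_job(): hands the job in, once; it reports no verdict.
The state is a dict: "time_s": time; "qpos": joint angles; "qd": joint speeds; "joint_efforts": joint torques, N m; "tool_pos": TCP position; "orientation": TCP orientation; "wrist_force": force on the tool from outside, world axes, zero at the start; "moment": the same for the moment, N m; "width": opening from 0.0 (shut) to 1.0 (fully open).
Only numpy, scipy, OpenCV 4.12 (cv2) and the standard library are available. Lean on these libraries where they do the work, as an engineer would, in place of code of your own. Each camera call takes 0.05 s, during which the arm holds its last target. There are 200 camera calls.

## Working session

There is one attempt and no reset: what is moved stays moved. The work goes in short steps, Python scripts to look and compute and a shell command to move; the robot and the scene stay as the last step left them, time stands still between calls to the robot, and variables do not carry over. Pictures are saved under pics/ and viewed, about 8 in all and at most 12, crops included, and the job is handed in when it is done.

```bash
mkdir -p pics; ls
python3 - <<'E'
from station import telemetry, eyes
import cv2
print(telemetry.sense())
for n in("side","top"):
    im=eyes.snapshot(n); cv2.imwrite(f"pics/{n}0.png",cv2.cvtColor(im,cv2.COLOR_RGB2BGR)); print(eyes.camera_info(n))
E
```

```text
pics
{'time_s': 0.0, 'qpos': array([-1.00783563,  0.50183556, -0.42679259,  1.55145678,  0.22078239,
        1.13830041, -0.21030363]), 'qd': array([ 0.00106321, -0.00063468, -0.00198637, -0.0004113 , -0.00119983,
       -0.00067897, -0.00066226]), 'joint_efforts': array([ 4.57886836e-04, -5.66580391e+01, -5.81630588e+00, -2.79109776e+01,
       -6.88588363e-02,  3.09327466e-02,  1.76750682e-04]), 'tool_pos': array([0.19177208, 0.62034299, 0.23368335]), 'orientation': array([ 2.5273193 ,  1.86424146, -0.00253141]), 'wrist_force': array([-0.51529723, -1.32573965,  0.44247733]), 'moment': array([ 0.0082036 , -0.03667598, -0.04008703]), 'width': 1.0010197620717631}
{'fx': 478.24213573633335, 'fy': 478.24213573633335, 'cx': 312.6694570457214, 'cy': 200.15627711589997, 'k1': 0.02989027965976385, 'R': array([[ 0.91434531, -0.40436368, -0.0215096 ],
       [-0.25785157, -0.54045047, -0.80089066],
       [ 0.31222622,  0.73783691, -0.59842416]]), 't': array([-0.43164205,  0.18354476,  1.35324312])}
{'fx': 398.07841248466843, 'fy': 398.07841248466843, 'cx': 323.09206489974076, 'cy': 203.5437516311681, 'k1': -0.00286060122779045, 'R': array([[ 0.02058474, -0.99978755, -0.00105902],
       [-0.99206275, -0.02029425, -0.12409534],
       [ 0.12404748,  0.00360509, -0.99226973]]), 't': array([0.00694891, 0.50223716, 1.25864967])}
```

View pics/side0.png

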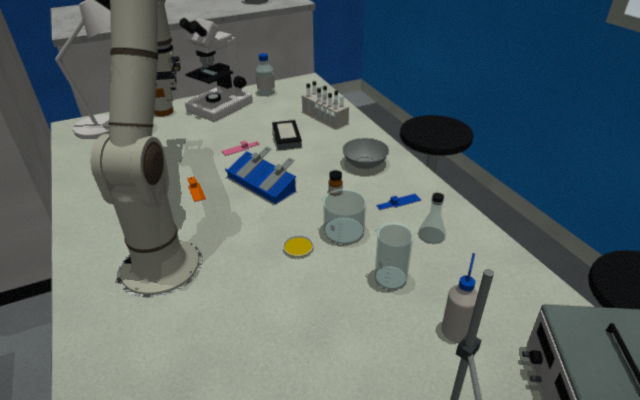

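View pics/top0.png

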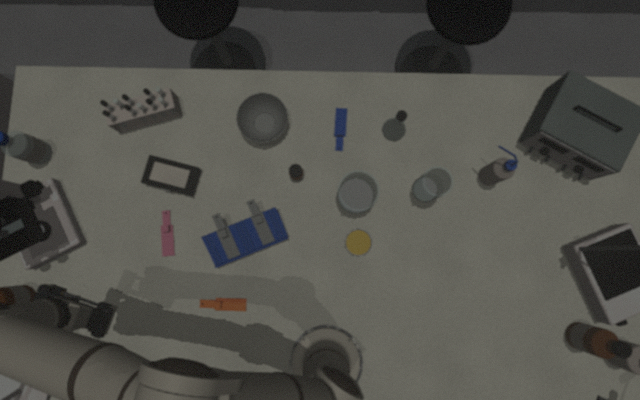

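The top view shows the stand at about (245,237), the plates' tabs at (222,220) and (255,207), the wide beaker at (356,195) and the tall one at (428,187). The bystanders are around them. I'll enlarge both views to measure.

```bash
cat > h.py <<'E'
import numpy as np, cv2
from station import telemetry, eyes
from scipy.spatial.transform import Rotation as Ro
CI={n:eyes.camera_info(n) for n in("side","top")}
def proj(n,X):
    c=CI[n]; P=np.atleast_2d(X)@np.array(c["R"]).T+c["t"]; s=P[:,:2]/P[:,2:]
    s=s*(1+c["k1"]*(s**2).sum(1,keepdims=True)); return s*[c["fx"],c["fy"]]+[c["cx"],c["cy"]]
def ray(n,uv):
    c=CI[n]; d=(np.array(uv,float)-[c["cx"],c["cy"]])/[c["fx"],c["fy"]]; s=d.copy()
    for _ in range(5): s=d/(1+c["k1"]*(s@s))
    R=np.array(c["R"]); return -R.T@c["t"], R.T@np.r_[s,1]
def onz(n,uv,z):
    o,d=ray(n,uv); return o+d*(z-o[2])/d[2]
def snap(n,f=None):
    im=cv2.cvtColor(eyes.snapshot(n),cv2.COLOR_RGB2BGR)
    if f: cv2.imwrite(f"pics/{f}.png",im)
    return im
def crop(im,x0,y0,x1,y1,s): return cv2.resize(im[y0:y1,x0:x1],None,fx=s,fy=s,interpolation=cv2.INTER_CUBIC)
E
python3 - <<'E'
from h import *
t=cv2.imread("pics/top0.png"); s=cv2.imread("pics/side0.png")
a=crop(t,195,150,455,270,3); b=crop(s,215,135,415,295,3)
b=np.hstack([b,np.zeros((b.shape[0],a.shape[1]-b.shape[1],3),np.uint8)])
cv2.imwrite("pics/c0.png",cv2.convertScaleAbs(np.vstack([a,b])[:840],alpha=1.5))
cv2.imwrite("pics/c0a.png",cv2.convertScaleAbs(crop(t,195,150,455,270,3),alpha=1.8))
cv2.imwrite("pics/c0b.png",cv2.convertScaleAbs(crop(s,215,140,415,290,4),alpha=1.5))
E
```

```text
(no output)
```

View pics/c0a.png

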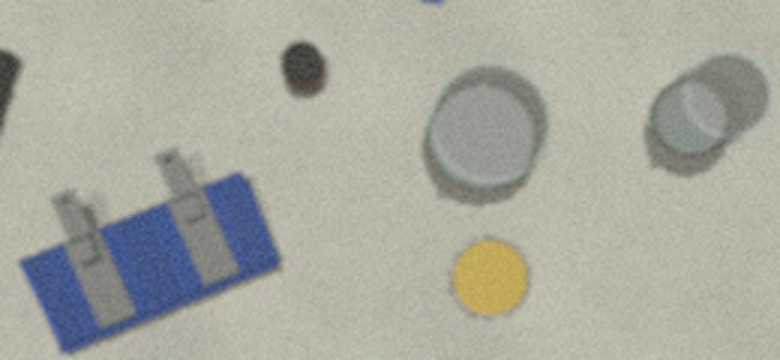

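View pics/c0b.png

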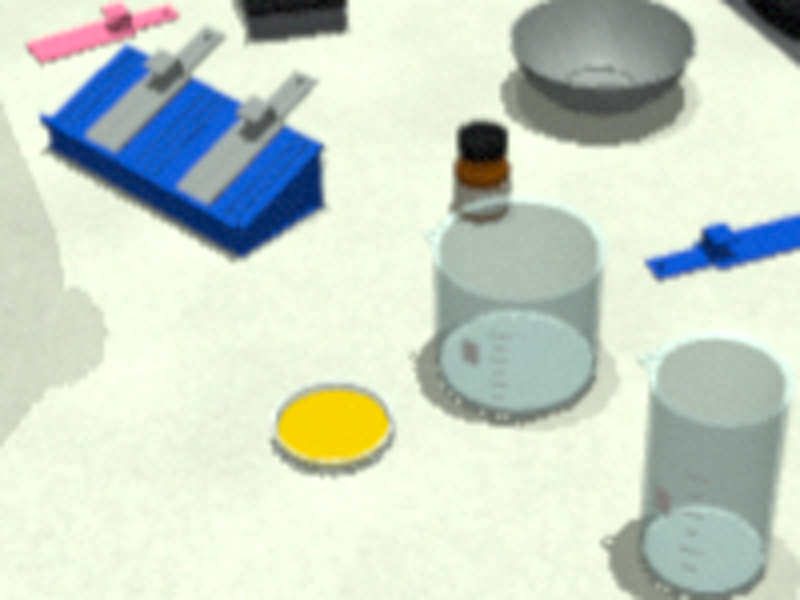

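The top crop shows the plates' feet at about (121,321) and (221,278), with tab ends at (63,194) and (166,152), in crop pixels. The side crop shows the wide rim at x 435–603, y 200–298 and the tall rim at x 647–788, y 337–425. Both spouts point left, toward the stand side. Next I'll fit poses and overlay them.

```bash
cat > fit.py <<'E'
from h import *
from scipy.optimize import least_squares as ls
T=lambda p:np.array(p)/3+[195,150]-1/3; S=lambda p:np.array(p)/4+[215,140]-.4
loc=np.array([[-.1,.02,.003],[-.1,-.02,.003],[.05,.013,.003],[.05,-.013,.003]])
def pose(v): return Ro.from_euler("ZY",[v[3],-20*np.pi/180]),v[:3]
fits={}
for nm,t,s in(("L",[[97,328],[136,314],[52,198],[74,191]],[[85,135],[120,152],[205,27],[224,36]]),("R",[[202,285],[240,271],[155,155],[177,149]],[[178,187],[213,203],[298,73],[318,82]])):
    def f(v):
        r,o=pose(v); P=r.apply(loc)+o
        return np.r_[(proj("top",P)-T(t)).ravel(),(proj("side",P)-S(s)).ravel()]
    q=ls(f,[.45,.2,.06,.35]); fits[nm]=q.x; print(nm,q.x.round(4),np.degrees(q.x[3]).round(1),f(q.x).round(1))
def circ(c,r,z): a=np.linspace(0,2*np.pi,73); return np.c_[c[0]+r*np.cos(a),c[1]+r*np.sin(a),0*a+z]
bk={}
for nm,r,h,e in(("wide",.062,.115,[435,603,200,298]),("tall",.044,.16,[647,788,337,425])):
    def f(v):
        p=proj("side",circ(v,r,h)); a,b=S([e[0],e[2]]),S([e[1],e[3]])
        return np.r_[p.min(0)-a,p.max(0)-b]
    q=ls(f,[.45,-.1]); bk[nm]=(q.x,r,h); print(nm,q.x.round(4),f(q.x).round(1))
if __name__=="__main__":
    out=[]
    for n in("top","side"):
        im=cv2.imread(f"pics/{n}0.png"); k=4; im=cv2.convertScaleAbs(cv2.resize(im,None,fx=k,fy=k,interpolation=cv2.INTER_CUBIC),alpha=1.5)
        D=lambda P,c:cv2.polylines(im,[((proj(n,P)+.5)*k).astype(int)],False,c,1)
        for c,r,h in bk.values():
            D(circ(c,r,h),(0,0,255)); D(circ(c,r,0),(0,255,0))
        for v in fits.values():
            r,o=pose(v); D(r.apply(loc[[0,1,3,2,0]])+o,(0,0,255)); D(r.apply(np.array([[0,.012,.022],[0,-.012,.022],[-.022,-.012,.022],[-.022,.012,.022],[0,.012,.022]]))+o,(0,255,255))
        x0,y0=(195,150) if n=="top" else (215,135); out.append(im[y0*k:(y0+(120 if n=="top" else 165))*k,x0*k:(x0+265)*k])
    o=np.vstack(out); cv2.imwrite("pics/ov.png",cv2.resize(o,None,fx=600/o.shape[0],fy=600/o.shape[0],interpolation=cv2.INTER_AREA))
E
python3 fit.py
```

```text
L [0.4141 0.3341 0.0601 0.3868] 22.2 [ 1.1 -0.3 -0.1 -0.1 -0.6 -0.3 -0.1 -0.9 -0.3  0.2 -1.8  0.3  0.1 -0.2
  0.2  0.1]
R [0.4612 0.2275 0.0594 0.4111] 23.6 [ 0.8 -0.2 -0.2 -0.3 -0.3 -0.   0.1 -1.2 -0.6  0.2 -1.2  0.8 -0.2 -0.5
  0.2 -0.1]
wide [ 0.5342 -0.0918] [-0.5 -0.7  0.5  0.6]
tall [ 0.5555 -0.3209] [-0.2 -0.6  0.2  0.5]
```

View pics/ov.png

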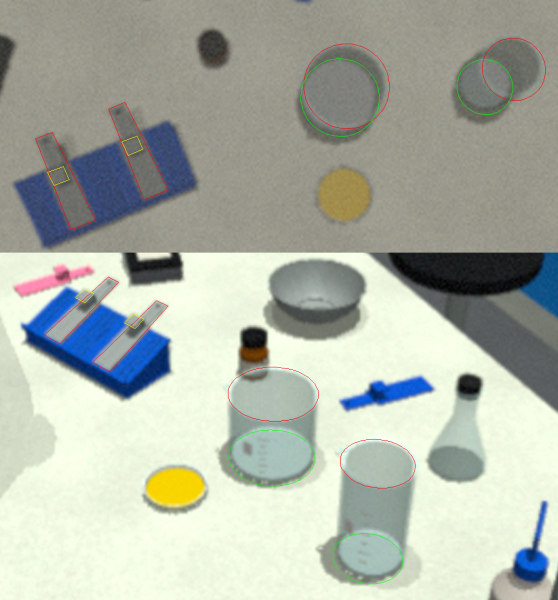

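The overlay fits to about 1 px: the plate outlines, the rims and the bases all coincide in both views. Now I'll compute the grasp for the right-hand plate.

```bash
cat > plan.py <<'E'
from fit import fits,bk,pose,S
from h import *
A=np.radians(35)
C=np.array([[0,-np.sin(A)],[1,0],[0,-np.cos(A)]])  # tool x = plate y ; tool z
def toolR(Rp,flip=1):
    x=Rp.apply([0,flip,0]); z=Rp.apply([-np.sin(A),0,-np.cos(A)]); return Ro.from_matrix(np.c_[x,np.cross(z,x),z])
def delta(p,R):
    s=telemetry.sense(); w=(R*Ro.from_rotvec(s["orientation"]).inv()).as_rotvec(degrees=True); d=(p-s["tool_pos"])*100
    n=int(np.ceil(max(np.abs(np.linalg.norm(d))/4,np.linalg.norm(w)/7)))
    print("t",round(s["time_s"],2),"d_cm",d.round(2),"rot",w.round(2),"n",n,"per",(d/max(n,1)).round(2),(w/max(n,1)).round(2),"q",s["qpos"].round(2),"w",round(s["width"],3),"F",s["wrist_force"].round(1))
def grasp(k,back=0,flip=1):
    Rp,o=pose(fits[k]); T=toolR(Rp,flip); z=T.as_matrix()[:,2]
    return Rp.apply([.032,0,.0015])+o+(.011-back)*z,T
E
python3 - <<'E'
from plan import *
for f in(1,-1): delta(*grasp("R",.06,f))
print(grasp("R",0)[0].round(4),grasp("R",.06)[0].round(4))
for uv,z,n in(([432,238],.115,"wide"),([645,358],.16,"tall")):
    v=onz("side",S(uv),z)[:2]-bk[n][0]; print(n,v,np.degrees(np.arctan2(v[1],v[0])))
E
```

```text
L [0.4141 0.3341 0.0601 0.3868] 22.2 [ 1.1 -0.3 -0.1 -0.1 -0.6 -0.3 -0.1 -0.9 -0.3  0.2 -1.8  0.3  0.1 -0.2
  0.2  0.1]
R [0.4612 0.2275 0.0594 0.4111] 23.6 [ 0.8 -0.2 -0.2 -0.3 -0.3 -0.   0.1 -1.2 -0.6  0.2 -1.2  0.8 -0.2 -0.5
  0.2 -0.1]
wide [ 0.5342 -0.0918] [-0.5 -0.7  0.5  0.6]
tall [ 0.5555 -0.3209] [-0.2 -0.6  0.2  0.5]
t 0.1 d_cm [ 30.81 -37.6  -11.47] rot [-0.75 15.3  40.48] n 13 per [ 2.37 -2.89 -0.88] [-0.06  1.18  3.11] q [-1.01  0.5  -0.43  1.55  0.22  1.14 -0.21] w 1.0 F [0.9 0.5 0.2]
t 0.1 d_cm [ 30.81 -37.6  -11.47] rot [ -19.38   -1.21 -138.27] n 20 per [ 1.54 -1.88 -0.57] [-0.97 -0.06 -6.91] q [-1.01  0.5  -0.43  1.55  0.22  1.14 -0.21] w 1.0 F [0.9 0.5 0.2]
[0.4857 0.2382 0.0611] [0.4999 0.2444 0.1191]
wide [-0.05211272  0.03674286] 144.81367201868258
tall [-0.03015867  0.0370692 ] 129.1310286177421
```

```bash
r='{"offset":[2.2,-2.69,-0.82],"dr":[-0.05,1.09,2.89],"grip":1}'
python3 -m jog '[{"offset":[2.2,-2.69,-0.82],"dr":[-0.05,1.09,2.89],"grip":1},{"offset":[2.2,-2.69,-0.82],"dr":[-0.05,1.09,2.89],"grip":1},{"offset":[2.2,-2.69,-0.82],"dr":[-0.05,1.09,2.89],"grip":1},{"offset":[2.2,-2.69,-0.82],"dr":[-0.05,1.09,2.89],"grip":1},{"offset":[2.2,-2.69,-0.82],"dr":[-0.05,1.09,2.89],"grip":1},{"offset":[2.2,-2.69,-0.82],"dr":[-0.05,1.09,2.89],"grip":1},{"offset":[2.2,-2.69,-0.82],"dr":[-0.05,1.09,2.89],"grip":1}]'
python3 -c "
from plan import *
delta(*grasp('R',.06))" | tail -1
python3 -m jog '[{"offset":[2.2,-2.69,-0.82],"dr":[-0.05,1.09,2.89],"grip":1},{"offset":[2.2,-2.69,-0.82],"dr":[-0.05,1.09,2.89],"grip":1},{"offset":[2.2,-2.69,-0.82],"dr":[-0.05,1.09,2.89],"grip":1},{"offset":[2.2,-2.69,-0.82],"dr":[-0.05,1.09,2.89],"grip":1},{"offset":[2.2,-2.69,-0.82],"dr":[-0.05,1.09,2.89],"grip":1},{"offset":[2.2,-2.69,-0.82],"dr":[-0.05,1.09,2.89],"grip":1},{"offset":[2.2,-2.69,-0.82],"dr":[-0.05,1.09,2.89],"grip":1},{"offset":[0,0,0],"dr":[0,0,0],"grip":1}]'
python3 -c "
from plan import *
delta(*grasp('R',.06));delta(*grasp('R',0))
print(telemetry.sense()['orientation'])" | tail -3
```

```text
time_s: 0.68
tool_pos: [0.3467, 0.4309, 0.1767]
orientation: [-2.104, -2.226, 0.171]
wrist_force: [0.7, 1.0, -0.1]
width: 1.001
t 0.68 d_cm [ 15.32 -18.65  -5.76] rot [-0.48  7.57 20.13] n 7 per [ 2.19 -2.66 -0.82] [-0.07  1.08  2.88] q [-0.52  0.47 -0.48  1.76  0.14  1.06  0.59] w 1.001 F [ 0.7  1.  -0.1]
time_s: 1.35
tool_pos: [0.505, 0.2351, 0.117]
orientation: [-1.645, -2.486, 0.333]
wrist_force: [-0.3, -2.2, -0.8]
width: 1.0
t 1.35 d_cm [-0.51  0.93  0.2 ] rot [ 0.24 -0.04  0.52] n 1 per [-0.51  0.93  0.2 ] [ 0.24 -0.04  0.52] q [-0.16  0.65 -0.44  1.65  0.24  1.17  1.29] w 1.0 F [-0.3 -2.2 -0.8]
t 1.35 d_cm [-1.93  0.31 -5.59] rot [ 0.24 -0.04  0.52] n 2 per [-0.97  0.15 -2.8 ] [ 0.12 -0.02  0.26] q [-0.16  0.65 -0.44  1.65  0.24  1.17  1.29] w 1.0 F [-0.3 -2.2 -0.8]
[-1.64494323 -2.48557299  0.33319012]
```

```bash
cat >> plan.py <<'E'
import json
def log():
    s=telemetry.sense(); open("log.txt","a").write(json.dumps([list(s["qpos"]),list(s["tool_pos"]),list(s["orientation"])])+"\n")
E
python3 -m jog '[{"offset":[0,0,0],"dr":[0,0,0],"grip":1},{"offset":[0,0,0],"dr":[0,0,0],"grip":1}]'
python3 -c "
from plan import *
delta(*grasp('R',.06));delta(*grasp('R',0));log()
print(*telemetry.sense()['qpos'],telemetry.sense()['tool_pos'],telemetry.sense()['orientation'])
" | tail -4
```

```text
time_s: 1.52
tool_pos: [0.4993, 0.2448, 0.1195]
orientation: [-1.633, -2.49, 0.325]
wrist_force: [0.1, 1.2, 0.6]
width: 0.997
tall [ 0.5555 -0.3209] [-0.2 -0.6  0.2  0.5]
t 1.52 d_cm [ 0.07 -0.04 -0.04] rot [-0.18 -0.1   0.1 ] n 1 per [ 0.07 -0.04 -0.04] [-0.18 -0.1   0.1 ] q [-0.17  0.65 -0.45  1.65  0.24  1.17  1.29] w 0.997 F [0.1 1.2 0.6]
t 1.52 d_cm [-1.36 -0.66 -5.84] rot [-0.18 -0.1   0.1 ] n 2 per [-0.68 -0.33 -2.92] [-0.09 -0.05  0.05] q [-0.17  0.65 -0.45  1.65  0.24  1.17  1.29] w 0.997 F [0.1 1.2 0.6]
-0.16878174885317243 0.6450179828966689 -0.44953740481829685 1.6516603979865168 0.2381773886160739 1.1707298638303139 1.2855070347258852 [0.4992679  0.24479419 0.11949616] [-1.63297572 -2.48971447  0.32522784]
```

```bash
python3 -m jog '[{"offset":[-0.34,-0.16,-1.46],"dr":[0,0,0],"grip":0.6},{"offset":[-0.34,-0.16,-1.46],"dr":[0,0,0],"grip":0.6},{"offset":[-0.34,-0.17,-1.46],"dr":[0,0,0],"grip":0.6},{"offset":[-0.34,-0.17,-1.46],"dr":[0,0,0],"grip":0.6},{"offset":[0,0,0],"dr":[0,0,0],"grip":0.6},{"offset":[0,0,0],"dr":[0,0,0],"grip":0.6}]'
python3 -c "
from plan import *
delta(*grasp('R',0));log()" | tail -1
cat > kin.py <<'E'
import numpy as np, json
from scipy.spatial.transform import Rotation as Ro
from scipy.optimize import least_squares as ls
def fk(q,p):
    b,c,d1,d3,a4,a4b,d5,a6,d7,e=p
    R=Ro.from_euler("z",b+q[0]); x=np.array([0,0,d1])
    R=R*Ro.from_euler("y",q[1]); x=x+R.apply([0,0,d3]); R=R*Ro.from_euler("z",q[2]); x=x+R.apply([a4,0,0])
    R=R*Ro.from_euler("y",q[3]); x=x+R.apply([a4b,0,d5]); R=R*Ro.from_euler("z",q[4]+e)
    R=R*Ro.from_euler("y",q[5]); x=x+R.apply([a6,0,d7]); return x,R*Ro.from_euler("z",q[6]+c)
def load():
    L=[json.loads(l) for l in open("log.txt")]
    L.append([[-1.00783563,0.50183556,-0.42679259,1.55145678,0.22078239,1.13830041,-0.21030363],[0.19177208,0.62034299,0.23368335],[2.5273193,1.86424146,-0.00253141]])
    L.append([[-.52,.47,-.48,1.76,.14,1.06,.59],[.3467,.4309,.1767],[-2.104,-2.226,.171]])
    return L
def res(p,L):
    o=[]
    for q,x,r in L:
        X,R=fk(q,p); o+=[*(X-x),*(.3*(R*Ro.from_rotvec(r).inv()).as_rotvec()),]
    return np.r_[o,.003*np.array(p[4:6]),.003*p[7],.01*p[9]]
def fitk():
    L=load(); best=None
    for b in np.arange(0,6.28,1.57):
        for c in np.arange(0,6.28,1.57):
            q=ls(res,[b,c,.3,.4,0,0,.4,0,.2,0],args=(L,))
            if best is None or q.cost<best.cost: best=q
    return best.x,res(best.x,L)
if __name__=="__main__":
    p,r=fitk(); print(p.round(3)); print(np.abs(r).max(), r.round(3))
E
python3 kin.py
```

```text
time_s: 2.02
tool_pos: [0.4848, 0.2391, 0.0616]
orientation: [-1.629, -2.493, 0.326]
wrist_force: [0.0, 0.8, 0.6]
width: 0.625
t 2.02 d_cm [ 0.09 -0.1  -0.05] rot [-0.15 -0.11 -0.09] n 1 per [ 0.09 -0.1  -0.05] [-0.15 -0.11 -0.09] q [-0.18  0.7  -0.43  1.72  0.27  1.06  1.26] w 0.625 F [0.  0.8 0.6]
[ 0.064  6.123 -2.742 -0.894 -0.069 -0.828  0.056  0.516 -3.002 -0.114]
0.2609956895435816 [-0.012  0.018  0.042 -0.015  0.011 -0.16   0.024 -0.015  0.064 -0.012
  0.011 -0.159 -0.01  -0.015 -0.033  0.009  0.031  0.261  0.003  0.003
 -0.074  0.006  0.025  0.05  -0.    -0.002  0.002 -0.001]
```

```bash
python3 -m jog '[{"offset":[0.1,-0.1,-0.05],"dr":[0,0,0],"grip":0.4},{"offset":[0,0,0],"dr":[0,0,0],"grip":0},{"offset":[0,0,0],"dr":[0,0,0],"grip":0},{"offset":[0,0,0],"dr":[0,0,0],"grip":0},{"offset":[0,0,0],"dr":[0,0,0],"grip":0}]'
sed -i 's/^def fk(q,p):/SG=np.ones(7)\ndef fk(q,p):\n    q=SG*q/; s/^    for b in/    import itertools; global SG; bs=None\n    for sg in itertools.product([-1,1],repeat=3):\n      SG=np.array([-1,1,sg[0],sg[2],sg[1],1,-1.]);\n      for b in [0.]:/; s/^        for c in.*/        for c in np.arange(0,6.28,1.57):/; s/best=q$/best=q; bs=SG/; s/    return best.x,/    SG=bs; print(SG); return best.x,/' kin.py; python3 kin.py
```

```text
time_s: 2.43
tool_pos: [0.4877, 0.2371, 0.0615]
orientation: [-1.633, -2.492, 0.324]
wrist_force: [0.3, -0.0, 0.4]
width: 0.287  File "kin.py", line 27
    for b in [0.]: np.arange(0,6.28,1.57):
                                         ^
SyntaxError: invalid syntax
```

```bash
sed -i 's/for b in \[0.\]: np.*/for b in [0.]:/' kin.py; python3 -c "
from plan import *
log()">/dev/null; python3 kin.py
```

```text
[-1.  1. -1.  1. -1.  1. -1.]
[-3.300e-02  3.113e+00  3.370e-01  5.260e-01 -1.000e-02  3.000e-03
  4.800e-01  1.100e-02  3.650e-01 -6.000e-03]
0.00195675681027635 [ 0.     0.     0.001  0.001 -0.    -0.     0.     0.001  0.     0.001
 -0.    -0.     0.     0.001  0.     0.001 -0.    -0.     0.002 -0.001
 -0.001 -0.    -0.002 -0.    -0.002  0.    -0.     0.001 -0.002  0.
 -0.     0.     0.    -0.   ]
```

```bash
cat > ik.py <<'E'
from plan import *
import kin
P,_=kin.fitk()
lo=np.array([-2.88,-.31,-1.54,.2,-1.41,.19,-2.57]);hi=np.array([2.88,2.03,1.56,2.42,4.55,2.02,2.57])
def step(q,x,R):
    f=lambda v:np.r_[(lambda a:np.r_[(a[0]-x)*10,(R*a[1].inv()).as_rotvec()*3])(kin.fk(v,P)),.02*(v-q)]
    s=kin.ls(f,np.clip(q,lo+.001,hi-.001),bounds=(lo,hi)); a=kin.fk(s.x,P); return s.x,np.linalg.norm(a[0]-x),(R*a[1].inv()).magnitude()
def track(q,x0,R0,x1,R1,n=10):
    w=(R1*R0.inv()).as_rotvec(); e=[]
    for i in range(1,n+1):
        q,a,b=step(q,x0+(x1-x0)*i/n,Ro.from_rotvec(w*i/n)*R0); e.append((a,b))
    e=np.array(e); return q,e.max(0).round(3)
def hang(b,th,up=0,zin=.011,rel=None):
    c,r,h=bk[b]; d=np.array([np.cos(th),np.sin(th),0]); o=np.r_[c,h+.003+up]-(r-.004-zin)*d
    Rp=Ro.from_matrix(np.c_[[0,0,1],np.cross(-d,[0,0,1]),-d])
    if rel is None: rel=(Ro.from_matrix(np.array([[0,np.cos(A),-np.sin(A)],[1,0,0],[0,-np.sin(A),-np.cos(A)]])),np.array([.032-.011*np.sin(A),0,.0015-.011*np.cos(A)]))
    return o+Rp.apply(rel[1]),Rp*rel[0]
E
cat > t.py <<'E'
from ik import *
s=telemetry.sense(); x,R,q=s["tool_pos"],Ro.from_rotvec(s["orientation"]),s["qpos"]
Rp,o=pose(fits["R"]); T=toolR(Rp); print("chk",(toolR(Rp).inv()*Rp*Ro.from_matrix(np.array([[0,np.cos(A),-np.sin(A)],[1,0,0],[0,-np.sin(A),-np.cos(A)]]))).magnitude())
x1=x+[0,0,.15]; q1,e=track(q,x,R,x1,R); print(q1.round(2),e)
for b in("wide","tall"):
  for th in(-60,-75,-90,-100,20):
    t=np.radians(th); x2,R2=hang(b,t,.13); q2,e2=track(q1,x1,R,x2,R2,20); x3,_=hang(b,t,0); q3,e3=track(q2,x2,R2,x3,R2)
    print(b,th,x2.round(3),e2,e3,q2.round(2),q3.round(2))
E
python3 t.py|tail -13
```

```text
[-1.  1. -1.  1. -1.  1. -1.]
chk 1.2490009027033014e-16
[-0.14  0.52 -0.48  1.62  0.19  1.32  1.32] [0. 0.]
wide -60 [ 0.514 -0.058  0.274] [0. 0.] [0. 0.] [-0.42  0.25 -0.15  2.2   1.17  1.14 -0.82] [-0.45  0.53 -0.12  2.26  1.36  1.05 -1.19]
wide -75 [ 0.524 -0.054  0.274] [0. 0.] [0. 0.] [-0.5   0.38 -0.03  2.01  0.99  1.28 -0.83] [-0.52  0.61 -0.01  2.05  1.07  1.14 -1.09]
wide -90 [ 0.534 -0.052  0.274] [0. 0.] [0. 0.] [-0.52  0.5   0.08  1.81  0.82  1.42 -0.84] [-0.53  0.7   0.08  1.85  0.84  1.25 -1.02]
wide -100 [ 0.541 -0.053  0.274] [0. 0.] [0. 0.] [-0.52  0.58  0.14  1.68  0.71  1.5  -0.84] [-0.52  0.76  0.13  1.72  0.71  1.34 -0.99]
wide 20 [ 0.497 -0.105  0.274] [0.025 0.227] [0.064 0.312] [-0.87 -0.31  1.15  2.36 -0.43  0.26  2.57] [-1.27 -0.31  1.56  2.41 -0.36  0.19  2.57]
tall -60 [ 0.545 -0.302  0.319] [0. 0.] [0. 0.] [ 0.08  0.13 -0.02  2.2   1.44  0.74 -0.54] [ 0.07  0.4  -0.02  2.3   1.83  0.77 -1.07]
tall -75 [ 0.55  -0.3    0.319] [0. 0.] [0. 0.] [-0.07  0.26  0.06  2.04  1.22  0.98 -0.57] [-0.09  0.49  0.08  2.12  1.42  0.88 -0.93]
tall -90 [ 0.556 -0.299  0.319] [0. 0.] [0. 0.] [-0.15  0.4   0.14  1.85  1.02  1.17 -0.59] [-0.16  0.59  0.15  1.93  1.11  1.03 -0.84]
tall -100 [ 0.559 -0.3    0.319] [0. 0.] [0. 0.] [-0.17  0.49  0.19  1.72  0.9   1.28 -0.59] [-0.17  0.66  0.2   1.79  0.94  1.13 -0.79]
tall 20 [ 0.535 -0.328  0.319] [0.003 0.01 ] [0. 0.] [ 2.    0.91 -1.54  1.97  0.14  0.58  2.57] [ 1.93  1.1  -1.38  2.05  0.36  0.41  2.57]
```

```bash
cat > rel.py <<'E'
from plan import *
import sys
s=telemetry.sense(); Rp,o=pose(fits[sys.argv[1]]); Rt=Ro.from_rotvec(s["orientation"])
r=(Rp.inv()*Rt).as_matrix(); v=Rp.inv().apply(s["tool_pos"]-o); np.savez("rel.npz",R=r,v=v); print(v.round(4))
E
python3 rel.py R | tail -1
python3 -m jog '[{"offset":[0,0,0.5],"dr":[0,0,0],"grip":0},{"offset":[0,0,1.5],"dr":[0,0,0],"grip":0},{"offset":[0,0,3],"dr":[0,0,0],"grip":0},{"offset":[0,0,3.5],"dr":[0,0,0],"grip":0},{"offset":[0,0,3.5],"dr":[0,0,0],"grip":0},{"offset":[0,0,3],"dr":[0,0,0],"grip":0},{"offset":[0,0,0],"dr":[0,0,0],"grip":0}]'
python3 - <<'E' | tail -2
from ik import *
z=np.load("rel.npz"); x,R=hang("wide",-np.pi/2,.1,rel=(Ro.from_matrix(z["R"]),z["v"]))
delta(np.array([.53,.06,.32]),R)
E
```

```text
[ 0.0272 -0.0018 -0.0076]
time_s: 3.02
tool_pos: [0.4904, 0.2391, 0.2187]
orientation: [-1.637, -2.498, 0.311]
wrist_force: [-0.1, 0.4, -1.7]
width: 0.269
[-1.  1. -1.  1. -1.  1. -1.]
t 3.02 d_cm [  3.96 -17.91  10.13] rot [-44.17 -67.46 -97.44] n 19 per [ 0.21 -0.94  0.53] [-2.32 -3.55 -5.13] q [-0.14  0.51 -0.48  1.62  0.19  1.32  1.32] w 0.269 F [-0.1  0.4 -1.7]
```

```bash
python3 -m jog '[{"offset":[0.2,-0.9,0.51],"dr":[-2.21,-3.37,-4.87],"grip":0},{"offset":[0.2,-0.9,0.51],"dr":[-2.21,-3.37,-4.87],"grip":0},{"offset":[0.2,-0.9,0.51],"dr":[-2.21,-3.37,-4.87],"grip":0},{"offset":[0.2,-0.9,0.51],"dr":[-2.21,-3.37,-4.87],"grip":0},{"offset":[0.2,-0.9,0.51],"dr":[-2.21,-3.37,-4.87],"grip":0},{"offset":[0.2,-0.9,0.51],"dr":[-2.21,-3.37,-4.87],"grip":0},{"offset":[0.2,-0.9,0.51],"dr":[-2.21,-3.37,-4.87],"grip":0},{"offset":[0.2,-0.9,0.51],"dr":[-2.21,-3.37,-4.87],"grip":0},{"offset":[0.2,-0.9,0.51],"dr":[-2.21,-3.37,-4.87],"grip":0},{"offset":[0.2,-0.9,0.51],"dr":[-2.21,-3.37,-4.87],"grip":0}]' && python3 -m jog '[{"offset":[0.2,-0.9,0.51],"dr":[-2.21,-3.37,-4.87],"grip":0},{"offset":[0.2,-0.9,0.51],"dr":[-2.21,-3.37,-4.87],"grip":0},{"offset":[0.2,-0.9,0.51],"dr":[-2.21,-3.37,-4.87],"grip":0},{"offset":[0.2,-0.9,0.51],"dr":[-2.21,-3.37,-4.87],"grip":0},{"offset":[0.2,-0.9,0.51],"dr":[-2.21,-3.37,-4.87],"grip":0},{"offset":[0.2,-0.9,0.51],"dr":[-2.21,-3.37,-4.87],"grip":0},{"offset":[0.2,-0.9,0.51],"dr":[-2.21,-3.37,-4.87],"grip":0},{"offset":[0.2,-0.9,0.51],"dr":[-2.21,-3.37,-4.87],"grip":0},{"offset":[0.2,-0.9,0.51],"dr":[-2.21,-3.37,-4.87],"grip":0},{"offset":[0.2,-0.9,0.51],"dr":[-2.21,-3.37,-4.87],"grip":0}]' && python3 -m jog '[{"offset":[0,0,0],"dr":[0,0,0],"grip":0},{"offset":[0,0,0],"dr":[0,0,0],"grip":0}]'
cat > look.py <<'E'
from ik import *
import sys
s=telemetry.sense(); z=np.load("rel.npz"); Rt=Ro.from_rotvec(s["orientation"]); Rp=Rt*Ro.from_matrix(z["R"]).inv(); o=s["tool_pos"]-Rp.apply(z["v"])
print("plate",o.round(4),Rp.as_matrix().round(3).tolist(),"w",s["width"])
B=np.array([[-.1,.02,0],[-.1,-.02,0],[0,-.02,0],[0,.02,0],[-.1,.02,0],[np.nan]*3,[0,.013,0],[.05,.013,0],[.05,-.013,0],[0,-.013,0]],float)
out=[]
for n in("side","top"):
    im=snap(n,f"{sys.argv[1]}_{n}"); k=4; uv=proj(n,o)[0]; x0=int(np.clip(uv[0]-50,0,540)); y0=int(np.clip(uv[1]-65,0,270))
    c=cv2.convertScaleAbs(crop(im,x0,y0,x0+100,y0+130,k),alpha=1.4); m=c.copy()
    for seg in(B[:5],B[6:]): cv2.polylines(m,[((proj(n,Rp.apply(seg)+o)+.5-[x0,y0])*k).astype(int)],False,(0,0,255),1)
    print(n,"crop origin",x0,y0); out+=[c,m] if n=="side" else [m]
o=np.hstack(out); cv2.imwrite(f"pics/{sys.argv[1]}.png",cv2.resize(o,None,fx=800/o.shape[1],fy=800/o.shape[1],interpolation=cv2.INTER_AREA))
E
python3 look.py v1|tail -3
```

```text
time_s: 3.85
tool_pos: [0.507, 0.1466, 0.2633]
orientation: [2.32, 1.336, -0.171]
wrist_force: [-0.5, -0.2, -1.2]
width: 0.272
time_s: 4.68
tool_pos: [0.5269, 0.0573, 0.3136]
orientation: [2.191, -0.004, 0.003]
wrist_force: [-0.5, -0.1, -2.0]
width: 0.273
time_s: 4.85
tool_pos: [0.5272, 0.0571, 0.3127]
orientation: [2.193, 0.004, 0.0]
wrist_force: [-0.2, 0.1, -0.8]
width: 0.272
plate [0.5289 0.065  0.2856] [[0.003, 1.0, -0.001], [-0.013, 0.001, 1.0], [1.0, -0.003, 0.013]] w 0.2719683463136592
side crop origin 269 60
top crop origin 254 115
```

View pics/v1.png

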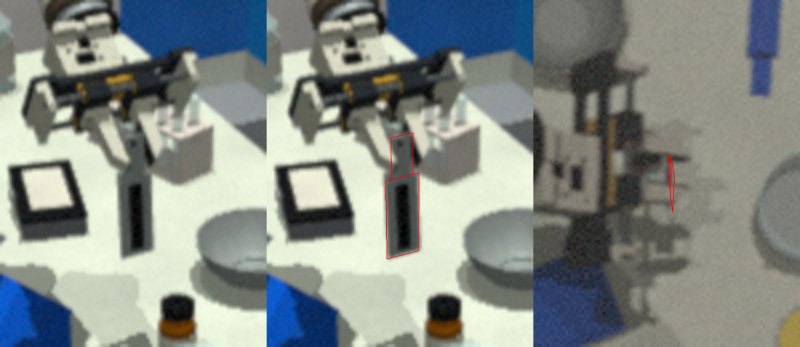

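The bar is unmistakable: one long black bar at (136,200) in the crop, and the held-plate model matches the outline. So this plate goes to the tall beaker.

```bash
cat > tgt.py <<'E'
from ik import *
import sys
z=np.load("rel.npz"); x,R=hang(sys.argv[1],np.radians(float(sys.argv[2])),float(sys.argv[3]),rel=(Ro.from_matrix(z["R"]),z["v"])); delta(x,R)
E
python3 tgt.py tall -100 .125 | tail -1
```

```text
t 4.95 d_cm [  3.05 -35.7    0.22] rot [ -0.81  -0.1  -10.14] n 9 per [ 0.34 -3.97  0.02] [-0.09 -0.01 -1.13] q [-0.62  0.5  -0.01  1.68  0.72  1.63 -0.84] w 0.274 F [-0.2 -0.6 -1.2]
```

```bash
python3 -m jog '[{"offset":[0.1,-1.2,0.02],"dr":[0,0,-0.5],"grip":0},{"offset":[0.2,-2.4,0.02],"dr":[0,0,-0.7],"grip":0},{"offset":[0.25,-3,0.02],"dr":[-0.1,0,-0.8],"grip":0},{"offset":[0.25,-3,0.02],"dr":[-0.1,0,-0.8],"grip":0},{"offset":[0.25,-3,0.02],"dr":[-0.1,0,-0.8],"grip":0},{"offset":[0.25,-3,0.02],"dr":[-0.1,0,-0.8],"grip":0},{"offset":[0.25,-3,0.02],"dr":[-0.1,0,-0.8],"grip":0},{"offset":[0.25,-3,0.02],"dr":[-0.1,0,-0.8],"grip":0},{"offset":[0.25,-3,0.02],"dr":[-0.1,0,-0.8],"grip":0},{"offset":[0.25,-3,0.02],"dr":[-0.1,0,-0.8],"grip":0}]' && python3 -m jog '[{"offset":[0.25,-3,0],"dr":[-0.1,0,-0.9],"grip":0},{"offset":[0.25,-2.6,0],"dr":[0,0,-0.9],"grip":0},{"offset":[0.2,-1.5,0],"dr":[0,0,-0.7],"grip":0},{"offset":[0.1,-0.8,0],"dr":[0,0,-0.5],"grip":0},{"offset":[0,-0.2,0],"dr":[0,0,-0.2],"grip":0},{"offset":[0,0,0],"dr":[0,0,0],"grip":0},{"offset":[0,0,0],"dr":[0,0,0],"grip":0}]'
python3 tgt.py tall -100 .125 | tail -1
```

```text
time_s: 5.78
tool_pos: [0.5496, -0.2213, 0.3155]
orientation: [2.175, -0.144, -0.073]
wrist_force: [0.1, 0.9, -1.0]
width: 0.267
time_s: 6.37
tool_pos: [0.559, -0.2982, 0.3145]
orientation: [2.17, -0.201, -0.103]
wrist_force: [0.1, 0.1, -1.2]
width: 0.273
t 6.37 d_cm [-0.15 -0.13  0.07] rot [ 0.13 -0.04  0.65] n 1 per [-0.15 -0.13  0.07] [ 0.13 -0.04  0.65] q [-0.19  0.48  0.22  1.73  0.89  1.3  -0.59] w 0.273 F [ 0.1  0.1 -1.2]
```

```bash
python3 -m jog '[{"offset":[-0.15,-0.15,-0.5],"dr":[0,0,0.6],"grip":0},{"offset":[0,0,-1],"dr":[0,0,0],"grip":0},{"offset":[0,0,-0.5],"dr":[0,0,0],"grip":0},{"offset":[0,0,0],"dr":[0,0,0],"grip":0}]'
python3 tgt.py tall -100 .02 | tail -1
python3 look.py v2|tail -3
python3 - <<'E'
from fit import *
ims=[]
z=np.load("rel.npz"); s=telemetry.sense(); Rt=Ro.from_rotvec(s["orientation"]); Rp=Rt*Ro.from_matrix(z["R"]).inv(); o=s["tool_pos"]-Rp.apply(z["v"])
c,r,h=bk["tall"]
B=np.array([[-.1,.02,0],[-.1,-.02,0],[0,-.02,0],[0,.02,0],[-.1,.02,0]])
for n,x0,y0 in(("side",350,150),("top",400,140)):
    im=cv2.imread(f"pics/v2_{n}.png"); k=4; C=cv2.convertScaleAbs(crop(im,x0,y0,x0+100,y0+140 if n=="side" else y0+140,k),alpha=1.6); m=C.copy()
    for P in(circ(c,r,h),circ(c,r-.004,h),Rp.apply(B)+o): cv2.polylines(m,[((proj(n,P)+.5-[x0,y0])*k).astype(int)],False,(0,0,255),1)
    ims+=[C,m] if n=="side" else [C,m]
q=np.hstack(ims); cv2.imwrite("pics/v2c.png",cv2.resize(q,(800,int(q.shape[0]*800/q.shape[1])),interpolation=cv2.INTER_AREA))
E
```

```text
time_s: 6.7
tool_pos: [0.5562, -0.3007, 0.2929]
orientation: [2.17, -0.189, -0.101]
wrist_force: [0.5, 0.0, -1.3]
width: 0.27
t 6.7 d_cm [ 0.13  0.12 -8.27] rot [ 0.17 -0.21  0.13] n 3 per [ 0.04  0.04 -2.76] [ 0.06 -0.07  0.04] q [-0.19  0.5   0.22  1.76  0.9   1.26 -0.62] w 0.27 F [ 0.5  0.  -1.3]
plate [ 0.5592 -0.2936  0.2657] [[0.004, 0.984, 0.176], [0.003, -0.176, 0.984], [1.0, -0.003, -0.004]] w 0.2696255533539833
side crop origin 342 129
top crop origin 389 108
L [0.4141 0.3341 0.0601 0.3868] 22.2 [ 1.1 -0.3 -0.1 -0.1 -0.6 -0.3 -0.1 -0.9 -0.3  0.2 -1.8  0.3  0.1 -0.2
  0.2  0.1]
R [0.4612 0.2275 0.0594 0.4111] 23.6 [ 0.8 -0.2 -0.2 -0.3 -0.3 -0.   0.1 -1.2 -0.6  0.2 -1.2  0.8 -0.2 -0.5
  0.2 -0.1]
wide [ 0.5342 -0.0918] [-0.5 -0.7  0.5  0.6]
tall [ 0.5555 -0.3209] [-0.2 -0.6  0.2  0.5]
```

View pics/v2c.png

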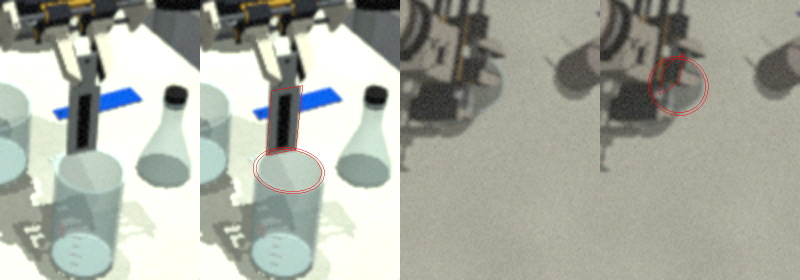

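The plate's foot sits at (80,154), just over the rim and inside it at (88,172). The overlay agrees to within about 1 px. I'll re-centre the grip model and lower in stages.

```bash
python3 - <<'E'
import numpy as np
z=dict(np.load("rel.npz")); z["v"][1]=0; np.savez("rel.npz",**z)
E
python3 tgt.py tall -100 .025 | tail -1
python3 -m jog '[{"offset":[0.15,0.1,-0.7],"dr":[0,0,0],"grip":0},{"offset":[0.15,0.05,-1],"dr":[0,0,0],"grip":0},{"offset":[0,0,-1.1],"dr":[0,0,0],"grip":0},{"offset":[0,0,-1.2],"dr":[0,0,0],"grip":0},{"offset":[0,0,-1.2],"dr":[0,0,0],"grip":0},{"offset":[0,0,-1.2],"dr":[0,0,0],"grip":0},{"offset":[0,0,-0.8],"dr":[0,0,0],"grip":0},{"offset":[0,0,-0.4],"dr":[0,0,0],"grip":0},{"offset":[0,0,0],"dr":[0,0,0],"grip":0},{"offset":[0,0,0],"dr":[0,0,0],"grip":0}]'
python3 tgt.py tall -100 .0 | tail -1
```

```text
t 6.8 d_cm [ 0.25  0.16 -7.93] rot [ 0.23 -0.1   0.16] n 2 per [ 0.12  0.08 -3.96] [ 0.11 -0.05  0.08] q [-0.19  0.5   0.22  1.76  0.9   1.27 -0.62] w 0.273 F [-1.1 -0.2 -1.1]
time_s: 7.63
tool_pos: [0.5599, -0.3003, 0.219]
orientation: [2.169, -0.193, -0.098]
wrist_force: [0.4, 0.2, -0.9]
width: 0.277
t 7.63 d_cm [-0.07  0.06 -2.89] rot [ 0.24 -0.04  0.2 ] n 1 per [-0.07  0.06 -2.89] [ 0.24 -0.04  0.2 ] q [-0.19  0.61  0.22  1.79  0.92  1.18 -0.73] w 0.277 F [ 0.4  0.2 -0.9]
```

```bash
python3 -m jog '[{"offset":[-0.05,0.06,-0.5],"dr":[0,0,0],"grip":0},{"offset":[0,0,-0.6],"dr":[0,0,0],"grip":0},{"offset":[0,0,-0.6],"dr":[0,0,0],"grip":0},{"offset":[0,0,-0.5],"dr":[0,0,0],"grip":0},{"offset":[0,0,-0.3],"dr":[0,0,0],"grip":0},{"offset":[0,0,0],"dr":[0,0,0],"grip":0},{"offset":[0,0,0],"dr":[0,0,0],"grip":0}]'
python3 tgt.py tall -100 .0 | tail -1
python3 -m jog '[{"offset":[0,0,-0.2],"dr":[0,0,0],"grip":0},{"offset":[0,0,0],"dr":[0,0,0],"grip":0}]'
python3 -m jog '[{"offset":[0,0,-0.1],"dr":[0,0,0],"grip":0},{"offset":[0,0,0],"dr":[0,0,0],"grip":0}]'
```

```text
time_s: 8.22
tool_pos: [0.5592, -0.2996, 0.1938]
orientation: [2.169, -0.192, -0.099]
wrist_force: [-0.3, -0.0, -0.8]
width: 0.273
t 8.22 d_cm [ 0.   -0.01 -0.36] rot [ 0.23 -0.06  0.2 ] n 1 per [ 0.   -0.01 -0.36] [ 0.23 -0.06  0.2 ] q [-0.19  0.65  0.22  1.8   0.92  1.15 -0.77] w 0.273 F [-0.3 -0.  -0.8]
time_s: 8.38
tool_pos: [0.5595, -0.2996, 0.192]
orientation: [2.169, -0.193, -0.098]
wrist_force: [-0.4, -0.0, -1.0]
width: 0.273
time_s: 8.55
tool_pos: [0.5595, -0.3, 0.1918]
orientation: [2.168, -0.193, -0.097]
wrist_force: [0.9, 0.2, 1.9]
width: 0.275
```

Contact was felt at the expected height (Fz −1.0 → +1.9 N). I'll release and back off along the tool axis.

```bash
python3 -m jog '[{"offset":[0,0,0],"dr":[0,0,0],"grip":0.33},{"offset":[0,0,0],"dr":[0,0,0],"grip":0.4},{"offset":[0,0,0],"dr":[0,0,0],"grip":0.5},{"offset":[0,0,0],"dr":[0,0,0],"grip":0.55},{"offset":[0,0,0],"dr":[0,0,0],"grip":0.55}]'
python3 -m jog '[{"offset":[0.07,0.4,0.29],"dr":[0,0,0],"grip":0.6},{"offset":[0.14,0.8,0.57],"dr":[0,0,0],"grip":0.6},{"offset":[0.28,1.6,1.15],"dr":[0,0,0],"grip":0.6},{"offset":[0.42,2.4,1.7],"dr":[0,0,0],"grip":0.6},{"offset":[0.42,2.4,1.7],"dr":[0,0,0],"grip":0.6},{"offset":[0.42,2.4,1.7],"dr":[0,0,0],"grip":0.6},{"offset":[0.28,1.6,1.7],"dr":[0,0,0],"grip":0.6},{"offset":[0,0,0],"dr":[0,0,0],"grip":0.6}]'
python3 - <<'E'
from h import *
a=crop(snap("side","v3_side"),320,130,420,300,4); b=crop(snap("top","v3_top"),390,110,490,280,4)
cv2.imwrite("pics/v3.png",cv2.convertScaleAbs(cv2.resize(np.hstack([a,b]),None,fx=.85,fy=.85,interpolation=cv2.INTER_AREA),alpha=1.5))
E
```

```text
time_s: 8.97
tool_pos: [0.5594, -0.2995, 0.191]
orientation: [2.169, -0.193, -0.098]
wrist_force: [-0.3, 0.3, 0.5]
width: 0.536
time_s: 9.63
tool_pos: [0.5833, -0.1776, 0.2821]
orientation: [2.174, -0.188, -0.087]
wrist_force: [0.9, 0.4, -0.4]
width: 0.595
```

View pics/v3.png

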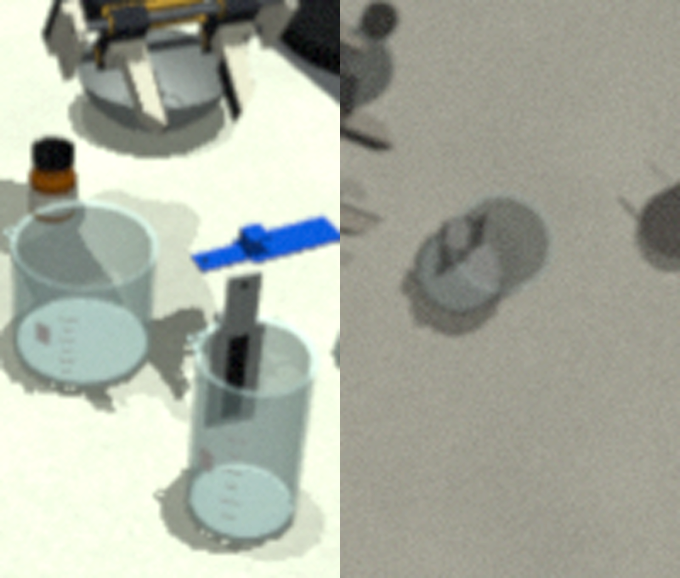

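The bar plate hangs upright in the tall beaker, blade inside at (237,370) with the lip over the far rim, and nothing was disturbed. On to the left plate.

```bash
python3 -c "
from ik import *
x,R=grasp('L',.12); delta(x,R); s=telemetry.sense(); print(track(s['qpos'],s['tool_pos'],Ro.from_rotvec(s['orientation']),x,R,20),x)
x2,_=grasp('L',0); print(x2-x)"|tail -3
```

```text
(array([-0.24874896,  0.65932093, -0.61224333,  1.53637028,  0.26663028,
        1.30553788,  1.05403614]), array([0., 0.])) [0.46757397 0.35584311 0.17774772]
[-0.02876415 -0.01171498 -0.1159111 ]
```

```bash
python3 -c "
from ik import *
x,R=grasp('L',.12); delta(x,R)"|tail -1
```

```text
t 9.73 d_cm [-11.28  53.81 -10.2 ] rot [ 52.32  65.19 104.09] n 20 per [-0.56  2.69 -0.51] [2.62 3.26 5.2 ] q [-0.32  0.57  0.16  1.68  0.82  1.4  -0.71] w 0.607 F [ 0.4 -0.3 -0.5]
```

```bash
python3 -m jog '[{"offset":[-0.56,2.69,0],"dr":[2.62,3.26,5.2],"grip":0.6},{"offset":[-0.56,2.69,0],"dr":[2.62,3.26,5.2],"grip":0.6},{"offset":[-0.56,2.69,0],"dr":[2.62,3.26,5.2],"grip":0.6},{"offset":[-0.56,2.69,0],"dr":[2.62,3.26,5.2],"grip":0.6},{"offset":[-0.56,2.69,0],"dr":[2.62,3.26,5.2],"grip":0.6},{"offset":[-0.56,2.69,0],"dr":[2.62,3.26,5.2],"grip":0.6},{"offset":[-0.56,2.69,0],"dr":[2.62,3.26,5.2],"grip":0.6},{"offset":[-0.56,2.69,0],"dr":[2.62,3.26,5.2],"grip":0.6},{"offset":[-0.56,2.69,0],"dr":[2.62,3.26,5.2],"grip":0.6},{"offset":[-0.56,2.69,0],"dr":[2.62,3.26,5.2],"grip":0.6}]' && python3 -m jog '[{"offset":[-0.56,2.69,-1],"dr":[2.62,3.26,5.2],"grip":0.6},{"offset":[-0.56,2.69,-1],"dr":[2.62,3.26,5.2],"grip":0.6},{"offset":[-0.56,2.69,-1],"dr":[2.62,3.26,5.2],"grip":0.6},{"offset":[-0.56,2.69,-1],"dr":[2.62,3.26,5.2],"grip":0.6},{"offset":[-0.56,2.69,-1],"dr":[2.62,3.26,5.2],"grip":0.6},{"offset":[-0.56,2.69,-1],"dr":[2.62,3.26,5.2],"grip":0.6},{"offset":[-0.56,2.69,-1],"dr":[2.62,3.26,5.2],"grip":0.6},{"offset":[-0.56,2.69,-1],"dr":[2.62,3.26,5.2],"grip":0.6},{"offset":[-0.56,2.69,-1],"dr":[2.62,3.26,5.2],"grip":0.6},{"offset":[-0.56,2.69,-1],"dr":[2.62,3.26,5.2],"grip":0.6}]' && python3 -m jog '[{"offset":[0,0,0],"dr":[0,0,0],"grip":0.6},{"offset":[0,0,0],"dr":[0,0,0],"grip":0.6}]'
python3 -c "
from ik import *
x,R=grasp('L',.04); delta(x,R)"|tail -1
```

```text
time_s: 10.57
tool_pos: [0.5225, 0.0849, 0.2783]
orientation: [2.36, 1.228, -0.248]
wrist_force: [0.5, -0.8, 0.1]
width: 0.601
time_s: 11.4
tool_pos: [0.4677, 0.3532, 0.1776]
orientation: [-1.66, -2.471, 0.33]
wrist_force: [0.6, -0.3, 0.1]
width: 0.602
time_s: 11.57
tool_pos: [0.4671, 0.3529, 0.1765]
orientation: [-1.665, -2.468, 0.334]
wrist_force: [-0.2, 0.1, -0.7]
width: 0.599
t 11.57 d_cm [-1.87 -0.49 -7.6 ] rot [ 0.29 -0.16  0.13] n 2 per [-0.93 -0.24 -3.8 ] [ 0.14 -0.08  0.07] q [-0.3   0.64 -0.52  1.54  0.22  1.3   1.1 ] w 0.599 F [-0.2  0.1 -0.7]
```

```bash
python3 -m jog '[{"offset":[-0.5,-0.13,-2],"dr":[0.3,-0.15,0.1],"grip":0.6},{"offset":[-0.6,-0.16,-2.5],"dr":[0,0,0],"grip":0.6},{"offset":[-0.5,-0.16,-2.1],"dr":[0,0,0],"grip":0.6},{"offset":[-0.37,-0.12,-1.5],"dr":[0,0,0],"grip":0.6},{"offset":[-0.37,-0.13,-1.4],"dr":[0,0,0],"grip":0.6},{"offset":[-0.3,-0.1,-1.2],"dr":[0,0,0],"grip":0.6},{"offset":[-0.19,-0.08,-0.76],"dr":[0,0,0],"grip":0.6},{"offset":[0,0,0],"dr":[0,0,0],"grip":0.6},{"offset":[0,0,0],"dr":[0,0,0],"grip":0.6}]'
python3 -c "
from ik import *
x,R=grasp('L',0); delta(x,R)"|tail -1
python3 -m jog '[{"offset":[0,0,0],"dr":[0,0,0],"grip":0.4},{"offset":[0,0,0],"dr":[0,0,0],"grip":0},{"offset":[0,0,0],"dr":[0,0,0],"grip":0},{"offset":[0,0,0],"dr":[0,0,0],"grip":0},{"offset":[0,0,0],"dr":[0,0,0],"grip":0}]'
python3 rel.py L|tail -1
```

```text
time_s: 12.32
tool_pos: [0.4396, 0.3451, 0.0647]
orientation: [-1.663, -2.474, 0.319]
wrist_force: [0.8, -0.3, -0.0]
width: 0.601
t 12.32 d_cm [-0.08 -0.09 -0.29] rot [-0.14  0.23 -0.03] n 1 per [-0.08 -0.09 -0.29] [-0.14  0.23 -0.03] q [-0.32  0.73 -0.5   1.68  0.27  1.07  1.06] w 0.601 F [ 0.8 -0.3 -0. ]
time_s: 12.73
tool_pos: [0.4396, 0.3458, 0.0649]
orientation: [-1.661, -2.475, 0.318]
wrist_force: [0.3, -0.1, 0.2]
width: 0.284
[ 0.028   0.0012 -0.0051]
```

```bash
python3 -m jog '[{"offset":[0,0,0.5],"dr":[0,0,0],"grip":0},{"offset":[0,0,1.5],"dr":[0,0,0],"grip":0},{"offset":[0,0,3],"dr":[0,0,0],"grip":0},{"offset":[0,0,3.5],"dr":[0,0,0],"grip":0},{"offset":[0,0,3.5],"dr":[0,0,0],"grip":0},{"offset":[0,0,3],"dr":[0,0,0],"grip":0},{"offset":[0,0,0],"dr":[0,0,0],"grip":0}]'
python3 - <<'E' | tail -1
from ik import *
z=dict(np.load("rel.npz")); z["v"][1]=0; np.savez("rel.npz",**z); x,R=hang("wide",-np.pi/2,.1,rel=(Ro.from_matrix(z["R"]),z["v"]))
delta(np.array([.53,.06,.32]),R)
E
```

```text
time_s: 13.32
tool_pos: [0.4417, 0.3487, 0.2224]
orientation: [-1.663, -2.479, 0.303]
wrist_force: [-0.3, 1.1, -1.1]
width: 0.274
t 13.32 d_cm [  8.83 -28.87   9.76] rot [-44.96 -66.6  -96.37] n 18 per [ 0.49 -1.6   0.54] [-2.5  -3.7  -5.35] q [-0.28  0.54 -0.56  1.58  0.18  1.32  1.1 ] w 0.274 F [-0.3  1.1 -1.1]
```

```bash
python3 -m jog '[{"offset":[0.44,-1.44,0.49],"dr":[-2.25,-3.33,-4.82],"grip":0},{"offset":[0.44,-1.44,0.49],"dr":[-2.25,-3.33,-4.82],"grip":0},{"offset":[0.44,-1.44,0.49],"dr":[-2.25,-3.33,-4.82],"grip":0},{"offset":[0.44,-1.44,0.49],"dr":[-2.25,-3.33,-4.82],"grip":0},{"offset":[0.44,-1.44,0.49],"dr":[-2.25,-3.33,-4.82],"grip":0},{"offset":[0.44,-1.44,0.49],"dr":[-2.25,-3.33,-4.82],"grip":0},{"offset":[0.44,-1.44,0.49],"dr":[-2.25,-3.33,-4.82],"grip":0},{"offset":[0.44,-1.44,0.49],"dr":[-2.25,-3.33,-4.82],"grip":0},{"offset":[0.44,-1.44,0.49],"dr":[-2.25,-3.33,-4.82],"grip":0},{"offset":[0.44,-1.44,0.49],"dr":[-2.25,-3.33,-4.82],"grip":0}]' && python3 -m jog '[{"offset":[0.44,-1.44,0.49],"dr":[-2.25,-3.33,-4.82],"grip":0},{"offset":[0.44,-1.44,0.49],"dr":[-2.25,-3.33,-4.82],"grip":0},{"offset":[0.44,-1.44,0.49],"dr":[-2.25,-3.33,-4.82],"grip":0},{"offset":[0.44,-1.44,0.49],"dr":[-2.25,-3.33,-4.82],"grip":0},{"offset":[0.44,-1.44,0.49],"dr":[-2.25,-3.33,-4.82],"grip":0},{"offset":[0.44,-1.44,0.49],"dr":[-2.25,-3.33,-4.82],"grip":0},{"offset":[0.44,-1.44,0.49],"dr":[-2.25,-3.33,-4.82],"grip":0},{"offset":[0.44,-1.44,0.49],"dr":[-2.25,-3.33,-4.82],"grip":0},{"offset":[0.44,-1.44,0.49],"dr":[-2.25,-3.33,-4.82],"grip":0},{"offset":[0.44,-1.44,0.49],"dr":[-2.25,-3.33,-4.82],"grip":0}]' && python3 -m jog '[{"offset":[0,0,0],"dr":[0,0,0],"grip":0},{"offset":[0,0,0],"dr":[0,0,0],"grip":0}]'
python3 look.py v4|tail -3;python3 tgt.py wide -90 .115 | tail -1
```

```text
time_s: 14.15
tool_pos: [0.4831, 0.2013, 0.2649]
orientation: [2.327, 1.322, -0.17]
wrist_force: [-1.1, -0.7, -1.0]
width: 0.274
time_s: 14.98
tool_pos: [0.527, 0.058, 0.3131]
orientation: [2.187, -0.006, -0.001]
wrist_force: [0.7, 0.1, -1.0]
width: 0.276
time_s: 15.15
tool_pos: [0.5271, 0.0578, 0.3122]
orientation: [2.189, 0.001, -0.004]
wrist_force: [-0.7, 0.5, -1.7]
width: 0.272
plate [0.5271 0.0632 0.2843] [[0.003, 1.0, 0.003], [-0.012, -0.003, 1.0], [1.0, -0.003, 0.012]] w 0.27209818730313584
side crop origin 269 61
top crop origin 255 116
t 15.25 d_cm [  0.73 -10.88  -5.14] rot [-0.77 -0.16  0.02] n 4 per [ 0.18 -2.72 -1.29] [-0.19 -0.04  0.01] q [-0.62  0.51 -0.    1.67  0.72  1.63 -0.84] w 0.272 F [ 0.3  0.8 -0.3]
```

View pics/v4.png

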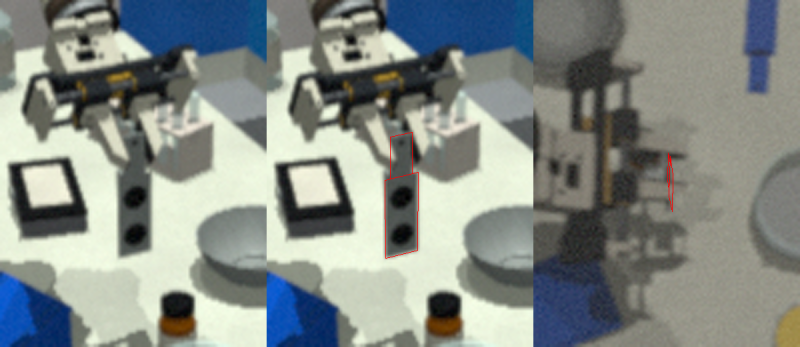

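There are two round dots at (134,197) and (134,235), so this plate belongs in the wide beaker.

```bash
python3 -m jog '[{"offset":[0.1,-1,0],"dr":[-0.2,0,0],"grip":0},{"offset":[0.13,-2,0],"dr":[-0.2,0,0],"grip":0},{"offset":[0.15,-2.5,-0.5],"dr":[-0.2,0,0],"grip":0},{"offset":[0.15,-2.5,-1],"dr":[-0.2,-0.1,0],"grip":0},{"offset":[0.1,-1.7,-1.2],"dr":[0,0,0],"grip":0},{"offset":[0.1,-1,-1.2],"dr":[0,0,0],"grip":0},{"offset":[0,-0.2,-0.8],"dr":[0,0,0],"grip":0},{"offset":[0,0,-0.4],"dr":[0,0,0],"grip":0},{"offset":[0,0,0],"dr":[0,0,0],"grip":0},{"offset":[0,0,0],"dr":[0,0,0],"grip":0}]'
python3 tgt.py wide -90 .025 | tail -1
```

```text
time_s: 16.08
tool_pos: [0.5349, -0.0505, 0.2617]
orientation: [2.174, -0.0, 0.0]
wrist_force: [0.5, 0.5, -0.6]
width: 0.273
t 16.08 d_cm [-0.07  0.05 -9.07] rot [0.14 0.05 0.11] n 3 per [-0.02  0.02 -3.02] [0.05 0.02 0.04] q [-0.51  0.51  0.05  1.83  0.82  1.43 -0.85] w 0.273 F [ 0.5  0.5 -0.6]
```

```bash
python3 -m jog '[{"offset":[-0.05,0.05,-0.7],"dr":[0,0,0],"grip":0},{"offset":[0,0,-1.1],"dr":[0,0,0],"grip":0},{"offset":[0,0,-1.2],"dr":[0,0,0],"grip":0},{"offset":[0,0,-1.3],"dr":[0,0,0],"grip":0},{"offset":[0,0,-1.3],"dr":[0,0,0],"grip":0},{"offset":[0,0,-1.2],"dr":[0,0,0],"grip":0},{"offset":[0,0,-1.1],"dr":[0,0,0],"grip":0},{"offset":[0,0,-0.8],"dr":[0,0,0],"grip":0},{"offset":[0,0,-0.4],"dr":[0,0,0],"grip":0},{"offset":[0,0,0],"dr":[0,0,0],"grip":0}]'
python3 tgt.py wide -90 0 | tail -1
python3 -m jog '[{"offset":[0,0,0],"dr":[0,0,0],"grip":0},{"offset":[0,0,-0.5],"dr":[0,0,0],"grip":0},{"offset":[0,0,-0.6],"dr":[0,0,0],"grip":0},{"offset":[0,0,-0.5],"dr":[0,0,0],"grip":0},{"offset":[0,0,-0.3],"dr":[0,0,0],"grip":0},{"offset":[0,0,0],"dr":[0,0,0],"grip":0},{"offset":[0,0,0],"dr":[0,0,0],"grip":0}]'
python3 tgt.py wide -90 0 | tail -1
```

```text
time_s: 16.92
tool_pos: [0.5337, -0.0511, 0.1695]
orientation: [2.173, -0.001, -0.002]
wrist_force: [-0.2, 0.7, -1.1]
width: 0.272
t 16.92 d_cm [ 0.05  0.11 -2.35] rot [ 0.22 -0.04  0.19] n 1 per [ 0.05  0.11 -2.35] [ 0.22 -0.04  0.19] q [-0.51  0.65  0.05  1.86  0.83  1.32 -0.98] w 0.272 F [-0.2  0.7 -1.1]
time_s: 17.5
tool_pos: [0.534, -0.0509, 0.1513]
orientation: [2.173, -0.002, -0.001]
wrist_force: [0.6, 0.0, -1.1]
width: 0.276
t 17.5 d_cm [ 0.02  0.1  -0.54] rot [0.19 0.03 0.2 ] n 1 per [ 0.02  0.1  -0.54] [0.19 0.03 0.2 ] q [-0.51  0.68  0.05  1.86  0.84  1.29 -1.  ] w 0.276 F [ 0.6  0.  -1.1]
```

```bash
python3 -m jog '[{"offset":[0,0.1,-0.25],"dr":[0,0,0],"grip":0},{"offset":[0,0,0],"dr":[0,0,0],"grip":0},{"offset":[0,0,0],"dr":[0,0,0],"grip":0}]'
python3 -m jog '[{"offset":[0,0,-0.1],"dr":[0,0,0],"grip":0},{"offset":[0,0,0],"dr":[0,0,0],"grip":0}]'
python3 -m jog '[{"offset":[0,0,-0.1],"dr":[0,0,0],"grip":0},{"offset":[0,0,0],"dr":[0,0,0],"grip":0}]'
```

```text
time_s: 17.75
tool_pos: [0.5342, -0.0497, 0.149]
orientation: [2.174, -0.002, -0.0]
wrist_force: [-0.4, -0.1, -1.2]
width: 0.278
time_s: 17.92
tool_pos: [0.5341, -0.0499, 0.148]
orientation: [2.174, -0.002, -0.0]
wrist_force: [-0.6, 0.3, -1.0]
width: 0.276
time_s: 18.08
tool_pos: [0.5341, -0.0499, 0.1469]
orientation: [2.173, -0.002, -0.001]
wrist_force: [-0.1, 0.2, -1.4]
width: 0.275
```

```bash
python3 -m jog '[{"offset":[0,0,-0.1],"dr":[0,0,0],"grip":0},{"offset":[0,0,0],"dr":[0,0,0],"grip":0}]'
python3 -m jog '[{"offset":[0,0,-0.1],"dr":[0,0,0],"grip":0},{"offset":[0,0,0],"dr":[0,0,0],"grip":0}]'
```

```text
time_s: 18.25
tool_pos: [0.5342, -0.05, 0.1461]
orientation: [2.173, -0.002, -0.0]
wrist_force: [0.2, 0.0, -0.2]
width: 0.273
time_s: 18.42
tool_pos: [0.5342, -0.0504, 0.1458]
orientation: [2.172, -0.003, -0.0]
wrist_force: [-0.9, 0.8, 5.4]
width: 0.271
```

Contact came at the predicted height (z 0.146). Releasing and retreating.

```bash
python3 -m jog '[{"offset":[0,0,0.05],"dr":[0,0,0],"grip":0.33},{"offset":[0,0,0],"dr":[0,0,0],"grip":0.4},{"offset":[0,0,0],"dr":[0,0,0],"grip":0.5},{"offset":[0,0,0],"dr":[0,0,0],"grip":0.55},{"offset":[0,0,0],"dr":[0,0,0],"grip":0.55}]'
python3 -m jog '[{"offset":[0,0.4,0.28],"dr":[0,0,0],"grip":0.6},{"offset":[0,0.8,0.57],"dr":[0,0,0],"grip":0.6},{"offset":[0,1.6,1.15],"dr":[0,0,0],"grip":0.6},{"offset":[0,2.4,1.7],"dr":[0,0,0],"grip":0.6},{"offset":[0,2.4,1.7],"dr":[0,0,0],"grip":0.6},{"offset":[0,2.4,1.7],"dr":[0,0,0],"grip":0.6},{"offset":[0,2.4,1.7],"dr":[0,0,0],"grip":0.6},{"offset":[0,2.4,1.7],"dr":[0,0,0],"grip":0.6},{"offset":[0,1,1],"dr":[0,0,0],"grip":0.6},{"offset":[0,0,0],"dr":[0,0,0],"grip":0.6}]'
python3 - <<'E'
from h import *
a=crop(snap("side","v5_side"),310,130,420,300,4); b=crop(snap("top","v5_top"),310,110,460,280,4)
cv2.imwrite("pics/v5.png",cv2.convertScaleAbs(cv2.resize(np.hstack([a,b]),None,fx=.75,fy=.75,interpolation=cv2.INTER_AREA),alpha=1.5))
E
```

```text
time_s: 18.83
tool_pos: [0.5341, -0.0497, 0.1453]
orientation: [2.174, -0.001, -0.001]
wrist_force: [0.8, -0.5, 0.1]
width: 0.537
time_s: 19.67
tool_pos: [0.5348, 0.1132, 0.2625]
orientation: [2.179, 0.002, 0.006]
wrist_force: [0.3, -0.0, -0.3]
width: 0.599
```

View pics/v5.png

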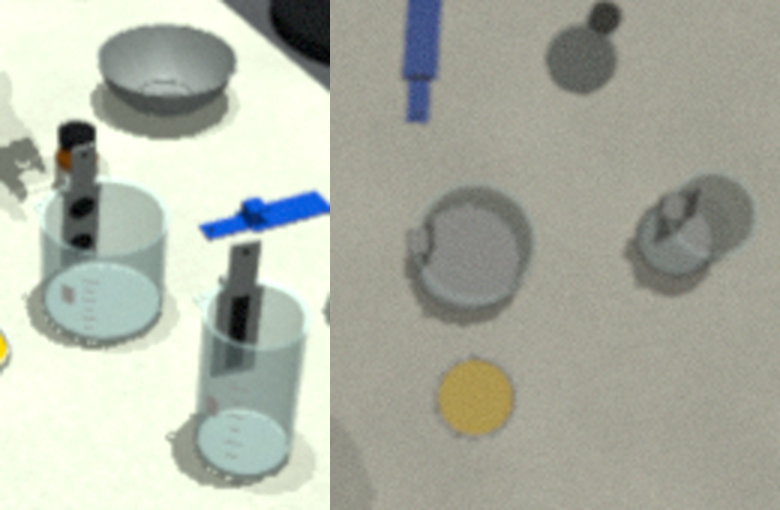

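Run:
```python
from fit import *
c=bk["wide"][0]
for zin in(.0066,.011):
  for tilt in(0,3,6):
    Rp=Ro.from_euler("x",0)*Ro.from_matrix(np.array([[0,1,0],[0,0,1],[1,0,0.]]))
    o=np.r_[c[0],c[1]+.058-zin,.118]; R=Ro.from_euler("x",tilt,degrees=True)*Rp
    for n,(x0,y0) in(("side",(310,130)),("top",(310,110))): print(zin,tilt,n,((proj(n,R.apply([[-.1,0,0],[0,0,0],[.05,0,0]])+o)-[x0,y0])*3).round(0).tolist())
a=crop(cv2.imread("pics/v5_side.png"),310,165,380,240,8); cv2.imwrite("pics/v6.png",cv2.convertScaleAbs(a,alpha=1.6))
d=[cv2.absdiff(cv2.imread(f"pics/{n}0.png"),cv2.imread(f"pics/v5_{n}.png")).max(2) for n in("top",)]
```

```text
L [0.4141 0.3341 0.0601 0.3868] 22.2 [ 1.1 -0.3 -0.1 -0.1 -0.6 -0.3 -0.1 -0.9 -0.3  0.2 -1.8  0.3  0.1 -0.2
  0.2  0.1]
R [0.4612 0.2275 0.0594 0.4111] 23.6 [ 0.8 -0.2 -0.2 -0.3 -0.3 -0.   0.1 -1.2 -0.6  0.2 -1.2  0.8 -0.2 -0.5
  0.2 -0.1]
wide [ 0.5342 -0.0918] [-0.5 -0.7  0.5  0.6]
tall [ 0.5555 -0.3209] [-0.2 -0.6  0.2  0.5]
0.0066 0 side [[79.0, 262.0], [79.0, 183.0], [80.0, 141.0]]
0.0066 0 top [[93.0, 254.0], [97.0, 240.0], [99.0, 231.0]]
0.0066 3 side [[76.0, 259.0], [79.0, 183.0], [81.0, 143.0]]
0.0066 3 top [[88.0, 254.0], [97.0, 240.0], [102.0, 231.0]]
0.0066 6 side [[74.0, 256.0], [79.0, 183.0], [82.0, 144.0]]
0.0066 6 top [[83.0, 254.0], [97.0, 240.0], [105.0, 232.0]]
0.011 0 side [[80.0, 265.0], [81.0, 186.0], [82.0, 144.0]]
0.011 0 top [[97.0, 254.0], [101.0, 240.0], [104.0, 231.0]]
0.011 3 side [[78.0, 262.0], [81.0, 186.0], [83.0, 145.0]]
0.011 3 top [[92.0, 254.0], [101.0, 240.0], [107.0, 232.0]]
0.011 6 side [[76.0, 258.0], [81.0, 186.0], [84.0, 147.0]]
0.011 6 top [[87.0, 254.0], [101.0, 240.0], [109.0, 232.0]]
```

View pics/v6.png

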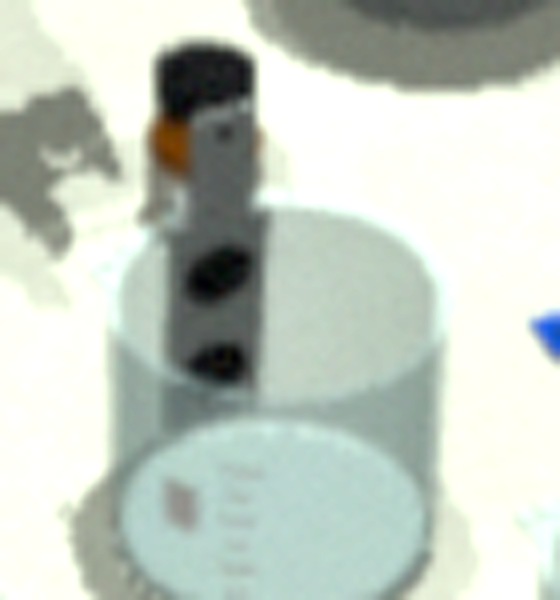

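The plate's top is at (222,108) and its foot at (208,417). That matches a tilt of about 3° on the near rim, with the foot clear of the floor. Handing in.

```bash
python3 -c "
from station import close_job,telemetry
print(telemetry.sense()['time_s']); print(close_job())"
```

```text
19.7667
the job is handed in; nothing more can be done
None
```

Both plates were read and hung, and the job was handed in at 19.8 s.

- **Right-hand plate:** its back showed one long bar, so it hangs in the tall narrow beaker.
- **Left-hand plate:** its back showed two round dots, so it hangs in the wide low beaker.

**Last checks:**
- Both lips are over the rims with the blades inside, and the gripper is clear and open.
- For the dots plate, the last side picture fits a tilt of about 3°, with its foot about 18 mm above the glass floor.
- The bar plate looked upright by eye, and by geometry its foot is about 63 mm above the floor.
- The highest wrist force I read was about 5 N, at the second seating.
- By eye, the beakers and the bystanders in the last pictures had not moved. I did not compare before and after numerically, or look again at the far end of the bench.

No check failed or disagreed.

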